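# Feel out the weight that still grips

## Task

Only one of the three pattern weights on the flat board still grips, the soles of the other two have glazed. Draw each in turn about 8 cm over the board in one stroke, pressing down on it with about half a kilo and never much over one, to feel how hard it drags, and leave it there rather than rubbing it back. Then set the one that grips flat on the middle of the drawing on the sloping desk so that it stays put when let go: let none slide down the desk, leave the two slippery ones standing on the board and everything else on the bench where it lies.

Things in the scene. Friction and masses are not known exactly. Their poses are not given: they have to be found in the camera images.
- weight_a: one of three lookalike pattern weights: dark cast block with a brass strip on top, straight sides, 66 mm (its x) x 36 (its y) x 42 tall, 0.28 to 0.44 kg; grip it across the 36 mm. Origin: centre of its underside, z up. Its lowest 8 mm are a red-brown gum sole that yields 1 mm per 4 N bearing on it (0.7 to 1.1 mm under its own weight), at most 4 mm. Looks tell nothing of its grip.
- weight_b: one of three lookalike pattern weights: dark cast block with a brass strip on top, straight sides, 66 mm (its x) x 36 (its y) x 42 tall, 0.28 to 0.44 kg; grip it across the 36 mm. Origin: centre of its underside, z up. Its lowest 8 mm are a red-brown gum sole that yields 1 mm per 4 N bearing on it (0.7 to 1.1 mm under its own weight), at most 4 mm. Looks tell nothing of its grip.
- weight_c: one of three lookalike pattern weights: dark cast block with a brass strip on top, straight sides, 66 mm (its x) x 36 (its y) x 42 tall, 0.28 to 0.44 kg; grip it across the 36 mm. Origin: centre of its underside, z up. Its lowest 8 mm are a red-brown gum sole that yields 1 mm per 4 N bearing on it (0.7 to 1.1 mm under its own weight), at most 4 mm. Looks tell nothing of its grip.
- board: pale flat basswood board fixed to the bench, 260 mm (its x) x 320 (its y) x 15 thick; origin: centre of its underside, z up. The weights stand on its +x half side by side along its y, some 105 mm apart, with free way towards its -x side. While sliding, the sole that grips drags with 0.85 to 1.15 times the load on it (its weight plus your press), a glazed one with 0.2 to 0.4 times.
- drawing: a case drawing pinned to the sloping top of the wooden desk, 150 mm (its x, up the slope) x 180 (its y). Origin: centre of its upper face, z square to the slope and away from it. The slope rises away from the robot at 0.42 rad (24 degrees) and goes on 13 mm beyond the drawing's upper edge; at its lower end, 57 mm below the drawing's lower edge, is a 12 mm pencil ledge. A glazed weight slides down it.
- desk: the wooden sloping drawing desk, fixed to the bench left or right of the board, 205 x 220 mm on plan, 30 mm high in front, 120 behind; origin: centre of its underside, z up, x to its high back side
- stag: half-carved pale basswood stag on its uncut foot, foot 115 x 52 mm, 140 mm tall, loose, 0.16 kg; origin: centre of its underside, z up
- star_wheel: brass star wheel with eight points, 65 mm across, 14 mm high at its hub, lying flat, loose; origin: centre of its underside
- collet: rusted steel collet standing on its thin end, 29 mm across at the top, 48 mm tall, loose; origin: centre of its underside
- tin: faded grey-green tin box with its lift-off lid on, 156 x 116 x 62 mm, loose, 0.5 kg; origin: centre of its underside
- gouge: carving gouge with a dark wooden handle, lying on the bench, 235 mm long, 25 mm high, loose; origin under its middle, x along it to the blade
- oil_can: copper oil can, 64 mm across, 74 mm tall plus a thin spout up to 130 mm, loose; origin: centre of its underside
- brush: bench brush lying on the bench, loose, handle to its -x
Mind the look-alikes: they are no part of the job. Leave any green or orange look-alike of the weight_b alone.

How it is judged:
By the outcome, as a careful person would: the job done as asked, in the order asked, and still so for the second after the job is handed in, with the robot touching nothing.
It also fails if it takes over 72 s, if anything falls off the work surface, if the arm or the gripper's body presses on something with over 40 N, if the wrist force passes 120 N, or if a joint passes its speed limit or range.

## Robot

A 6-joint arm with a two-finger parallel gripper is mounted at the origin on the work surface. World frame = base frame: x ahead of the robot, y to its left, z up, the work surface at z = 0. Lengths are in m, angles in degrees, forces in N, time in s.
With the tool pointing down it reaches from about 0.35 to 0.875 m from the base axis. Payload 4.2 kg.
Tool frame: the origin (TCP) lies at the very end of the fingers, on their centre line; the grasp point (between the pads) lies 19 mm behind it (r.grip_point_offset is the distance from the TCP to the grasp point, in m); z points along the fingers, y is the line along which they close (so a half turn about z gives the same grasp; the last joint's range is limited). The gripper opens to 87 mm and grips with 3 to 60 N. Pads are 19 mm wide; open, the fingers measure 117 mm over their backs; the gripper's body (75 mm by 190 mm) begins 51 mm behind the grasp point.
Start: joints at [-50.214, 22.042, 0.453, 0, -68.411, -14.817], TCP at [0.264, -0.567, 0.223] pointing down, gripper open.
Joint ranges: [-179.83, 179.83], [-69.29, 118.12], [-61.27, 80.66], [-181.25, 117.63], [-171.15, -9.14], [-177.46, 177.46]. Speed limits (degrees/s): [159.86, 159.86, 180, 180, 180, 180].

## Interface

Orientations are given as a 3x3 rotation matrix whose columns are the frame's x, y, z axes.
In Python, from station import r, cams gives the robot as it stands. The module is installed in compiled form; this text tells all that it offers.
- The arm moves only by the shell command python3 -m handwheel 'ROWS'. ROWS is JSON, a list that holds one entry, the list of rows, each a list of 7 numbers: the turn, a rotation vector about the tool's x, y, z in units of 6 degrees (1.0 is 6 degrees), then the shift along the tool's x, y, z in m, then the finger opening in m, from 0 to 0.087. In form: [[[ax, ay, az, x, y, z, jaw], ...]]. A call has 1 to 12 rows; each row shifts and turns the commanded pose from where the row before left it, along the tool's axes as they then stand; what a row does not reach is not made up. A row lasts 1/10 s, in which the tool goes at most 50 mm and 8.59 degrees, less where a joint would pass 70% of its speed; a pose out of reach is approached as far as the arm can. A call with a gripper value outside its range is refused whole. The fingers move at their own pace and stop on an object; the grip force is fixed at half the most. Time passes only in rows, so rows that do not move let the fingers close. It gives the time, the measured TCP pose, the force, the opening and the grip force at its end, in the units of the state.
- r.sense(): the state, without advancing time (a new reading comes with each control period).
- cams.capture(name): name is "scene" or "top" or "wrist"; returns the picture (480x640x3 uint8, red, green, blue); there is no depth.
- cams.get_calibration(name): a dict with "camera_matrix" (3x3 intrinsics, pixels), "rvec" (rotation vector, rad) and "tvec" (3), from world to camera coordinates, as OpenCV has them; the wrist camera has in their place "T_tool_cam" (4x4, takes a point from camera to tool coordinates, whose origin is the TCP and whose axes are the flange's). Camera axes: x right, y down, z forward; pixel columns grow to the right and rows downward; lengths in m; the calibration is good to about 2 mm. A picture is of the moment at which its call begins: read the wrist's pose just before it. get_calibration takes no time and is no camera call.
- r.finish_job(): hands the job in; it is judged then, once.
The state is a dict: "time_s": time; "joints": joint angles; "joint_velocities": joint speeds; "effort": joint torques, N m; "tcp_pos": TCP position; "ee_rot": TCP orientation; "wrist_force": force on the tool from outside, world axes, zero at the start; "moment": the same for the moment, N m; "gripper_width": opening from 0.0 (shut) to 1.0 (fully open); "gripper_force": force on a finger pad.
Only numpy, scipy, OpenCV 4.12 (cv2) and the standard library are available. Lean on these libraries where they do the work, as an engineer would, in place of code of your own. Each camera call takes 0.05 s, during which the arm holds its last target. There are 200 camera calls.

## Working session

There is one attempt and no reset: what is moved stays moved. The work goes in short steps, Python scripts to look and compute and a shell command to move; the robot and the scene stay as the last step left them, time stands still between calls to the robot, and variables do not carry over. Pictures are saved under pics/ and viewed, at most 10 in all, crops included, and the job is handed in when it is done.

```bash
mkdir -p pics; ls; python3 - <<'E'
from station import r,cams
import cv2,numpy as np
np.set_printoptions(precision=4,suppress=True)
for n in("scene","top"):
    cv2.imwrite(f"pics/{n}0.png",cams.capture(n)[:,:,::-1]); c=cams.get_calibration(n); print(n,c)
s=r.sense(); print(s); print(cams.get_calibration("wrist"),r.grip_point_offset)
E
```

```text
pics
scene {'camera_matrix': array([[436.4031,   0.    , 319.3106],
       [  0.    , 436.4031, 234.3456],
       [  0.    ,   0.    ,   1.    ]]), 'rvec': array([ 1.4189,  2.014 , -0.9591]), 'tvec': array([ 0.1806, -0.2972,  1.3402])}
top {'camera_matrix': array([[541.6971,   0.    , 317.2684],
       [  0.    , 541.6971, 240.0757],
       [  0.    ,   0.    ,   1.    ]]), 'rvec': array([ 2.1769, -2.1274,  0.1579]), 'tvec': array([-0.0108,  0.5643,  1.3463])}
{'time_s': 0.1, 'joints': array([-50.2125,  22.086 ,   0.3886,  -0.0242, -68.4125, -14.817 ]), 'joint_velocities': array([ 0.012 , -0.1526,  0.1941, -0.0048,  0.1448, -0.0661]), 'effort': array([ -0.    , -39.1691,  18.7935,   4.2319,   0.0135,  -0.0001]), 'tcp_pos': array([ 0.2636, -0.5661,  0.2216]), 'ee_rot': array([[-0.9066, -0.422 , -0.0009],
       [-0.422 ,  0.9066,  0.0017],
       [ 0.0001,  0.002 , -1.    ]]), 'wrist_force': array([ 0.1717,  0.5257, -0.8598]), 'moment': array([0.    , 0.0457, 0.0118]), 'gripper_force': 0.0, 'gripper_width': 1.0002332405597207}
{'camera_matrix': array([[383.2425,   0.    , 315.623 ],
       [  0.    , 383.2425, 237.7881],
       [  0.    ,   0.    ,   1.    ]]), 'T_tool_cam': array([[ 0.0001, -0.9548, -0.2973,  0.083 ],
       [ 1.    ,  0.0003, -0.0004, -0.0003],
       [ 0.0005, -0.2973,  0.9548, -0.162 ],
       [ 0.    ,  0.    ,  0.    ,  1.    ]])} 0.0187
```

View pics/top0.png

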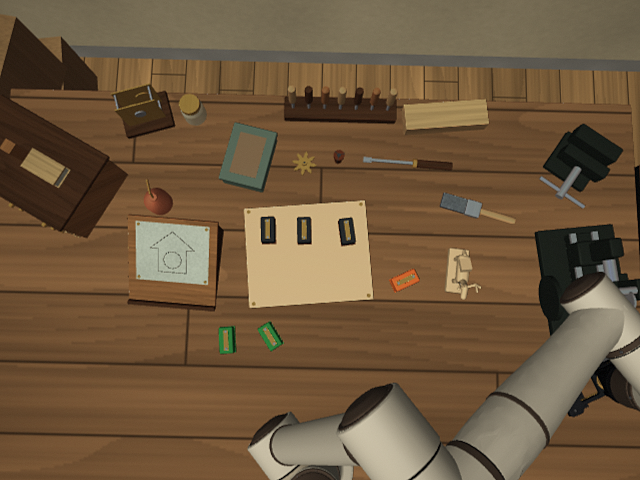

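View pics/scene0.png

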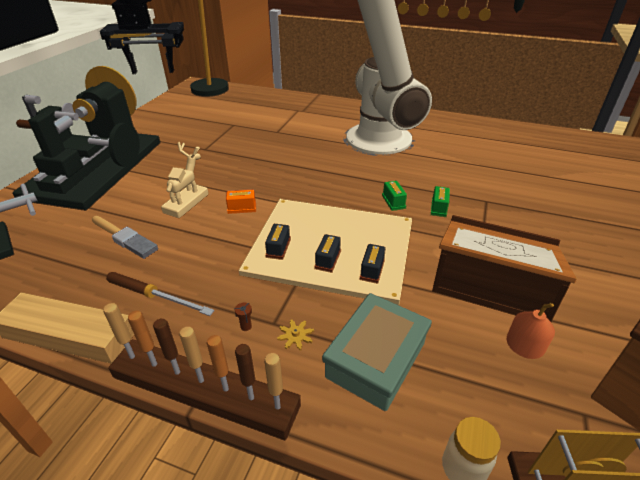

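Top view: dark weights at (268,230), (304,230) and (347,231) on the pale board (246-372, 201-307). The desk with the drawing is at (173,253). Two green look-alikes at (227,339) and (270,335) and an orange one at (405,280) don't fit the "dark cast block on board" description. Scene view shows the same three dark blocks at (277,241), (328,251) and (373,262). I'll enlarge both to confirm.

```bash
python3 - <<'E'
import cv2,numpy as np
a=cv2.imread("pics/top0.png")[190:320,240:380]; b=cv2.imread("pics/scene0.png")[190:310,235:420]
a=cv2.resize(a,None,fx=4.0,fy=4.0,interpolation=cv2.INTER_CUBIC)
cv2.imwrite("pics/c1.png",a)
t=cv2.imread("pics/top0.png")[205:315,120:225]
b=cv2.resize(b,None,fx=4,fy=4,interpolation=cv2.INTER_CUBIC); cv2.imwrite("pics/c2.png",b)
s=cv2.imread("pics/scene0.png")[205:285,430:580]
A=cv2.resize(t,None,fx=4,fy=4,interpolation=cv2.INTER_CUBIC);B=cv2.resize(s,(375,200),interpolation=cv2.INTER_CUBIC)
c=np.zeros((440,800,3),np.uint8);c[:,:420]=A;c[:200,425:800]=B;cv2.imwrite("pics/c3.png",c)
E
```

```text
(no output)
```

View pics/c1.png

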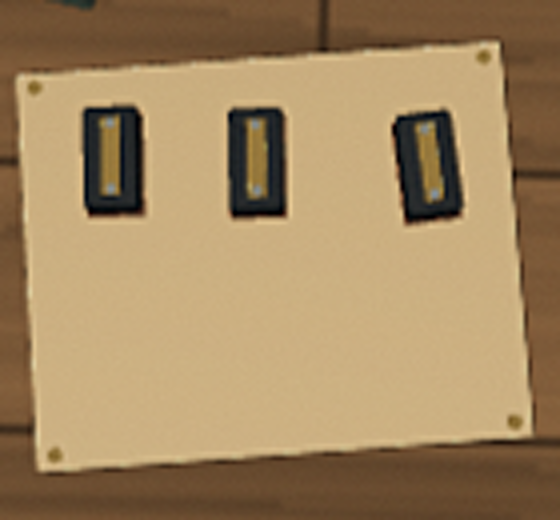

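View pics/c2.png

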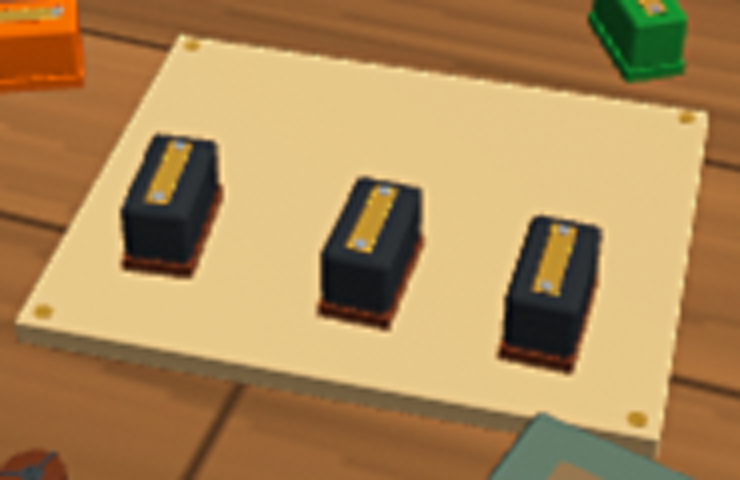

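View pics/c3.png

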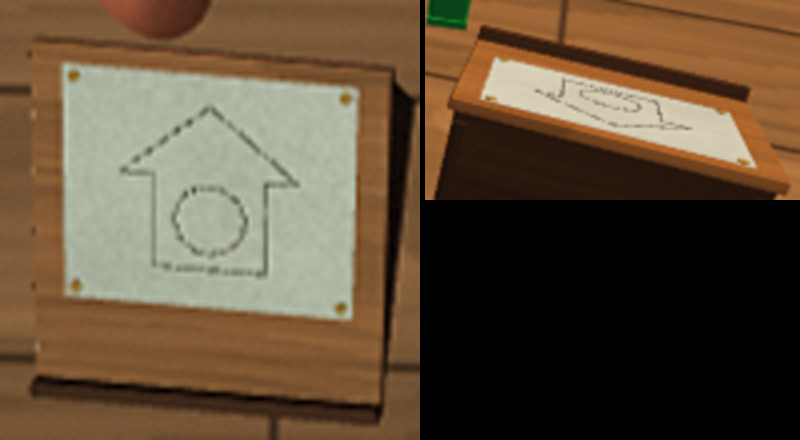

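Dark blocks confirmed on the board; the two greens and the orange are off it. Screws and tacks are readable in both views, so I'll triangulate.

```bash
cat > h.py <<'E'
import cv2,numpy as np
from station import r,cams
np.set_printoptions(precision=4,suppress=True)
def P(n):
    c=cams.get_calibration(n);return c["camera_matrix"]@np.c_[cv2.Rodrigues(c["rvec"])[0],c["tvec"]]
def tri(a,b):
    X=cv2.triangulatePoints(P("top"),P("scene"),np.float64(a).T,np.float64(b).T);X=(X[:3]/X[3]).T
    pr=lambda n:(lambda q:q[:,:2]/q[:,2:])(np.c_[X,np.ones(len(X))]@P(n).T)
    return X,np.abs(pr("top")-a).max(),np.abs(pr("scene")-b).max()
def px(u,s,o): return (np.float64(u)+.5)/s-.5+np.float64(o)
def onz(n,u,z):
    M=P(n);H=M[:,[0,1,3]]+np.outer([0,0,0],[0,0,0]);H[:,2]+=M[:,2]*z
    q=np.linalg.solve(H,np.c_[np.float64(u),np.ones(len(u))].T);return (q[:2]/q[2]).T
E
python3 - <<'E'
from h import *
a=px([(110,122),(109,190),(257,123),(257,191),(425,128),(434,196)],4,(240,190))
b=px([(545,288),(562,230),(361,243),(384,190),(158,197),(180,145)],4,(235,190))
X,e,f=tri(a,b);print(X,e,f)
for i in range(0,6,2):
    d=X[i]-X[i+1];print((X[i]+X[i+1])/2,np.degrees(np.arctan2(d[1],d[0])),np.linalg.norm(d))
for n,u in(("top",a),("scene",b)):
    q=onz(n,u,.057);print(n,[( (q[i]+q[i+1])/2, np.degrees(np.arctan2(*(q[i]-q[i+1])[::-1]))) for i in(0,2,4)])
a=px([(35,88),(484,56),(515,421),(55,455)],4,(240,190));b=px([(637,419),(43,312),(191,46),(686,118)],4,(235,190))
X,e,f=tri(a,b);print("board",X,e,f,X.mean(0))
a=px([(73,76),(346,99),(340,308),(75,286)],4,(120,205));b=px([(318,161),(65,98),(80,60),(295,112)],2.5,(430,205))
X,e,f=tri(a,b);print("drw",X,e,f,X.mean(0))
U,S,V=np.linalg.svd(X-X.mean(0));print(S,V)
E
```

```text
[[ 0.6105  0.1308  0.0542]
 [ 0.567   0.1292  0.0545]
 [ 0.6116  0.038   0.0561]
 [ 0.5683  0.0363  0.0553]
 [ 0.6113 -0.0693  0.055 ]
 [ 0.5679 -0.0759  0.0544]] 0.26075632219266254 0.5242237907822869
[0.5887 0.13   0.0543] 2.1059117088251385 0.04358447145084764
[0.5899 0.0371 0.0557] 2.2700500517455975 0.04334672967861353
[ 0.5896 -0.0726  0.0547] 8.69283983193734 0.043856677481295646
top [(array([0.5882, 0.1301]), np.float64(1.1911884513582958)), (array([0.5898, 0.0368]), np.float64(1.4810265967787102)), (array([ 0.5892, -0.0725]), np.float64(8.306958219184601))]
scene [(array([0.5919, 0.1301]), np.float64(3.4995432274605944)), (array([0.5913, 0.0381]), np.float64(3.211643006722729)), (array([ 0.5922, -0.0714]), np.float64(8.943943043293093))]
board [[ 0.6392  0.1849  0.0126]
 [ 0.6677 -0.1099  0.013 ]
 [ 0.4289 -0.1327  0.013 ]
 [ 0.4005  0.1622  0.013 ]] 0.17340241063510575 0.3757824694456531 [0.5341 0.0261 0.0129]
drw [[0.5845 0.4393 0.1102]
 [0.5744 0.2731 0.1099]
 [0.4508 0.2819 0.0545]
 [0.4608 0.4473 0.0541]] 0.233550131200019 0.4225689953594838 [0.5176 0.3604 0.0822]
[0.1661 0.1359 0.0003] [[ 0.0486  0.9988 -0.0057]
 [ 0.9112 -0.042   0.4098]
 [ 0.4091 -0.0251 -0.9121]]
```

Heights agree with the text: strips at 0.055 (0.056 expected), board 0.013 and slope 24°. I'll move above the right-hand weight, turning to its yaw of 8.5°.

```bash
python3 -m handwheel '[[[0,0,1.37,0,0,0,0.087],[0,0,1.37,0,0,0,0.087],[0,0,0,-0.0247,0.0275,0,0.087],[0,0,0,-0.0247,0.0275,0,0.087],[0,0,0,-0.0247,0.0275,0,0.087],[0,0,0,-0.0247,0.0275,0,0.087],[0,0,0,-0.0247,0.0275,0,0.087],[0,0,0,-0.0247,0.0275,0,0.087],[0,0,0,-0.0247,0.0275,0,0.087],[0,0,0,-0.0247,0.0275,0,0.087]]]'
python3 -m handwheel '[[[0,0,0,-0.0247,0.0275,0,0.087],[0,0,0,-0.0247,0.0275,0,0.087],[0,0,0,-0.0247,0.0275,0,0.087],[0,0,0,-0.0247,0.0275,0,0.087],[0,0,0,-0.0247,0.0275,0,0.087],[0,0,0,-0.0247,0.0275,0,0.087],[0,0,0,-0.0247,0.0275,0,0.087],[0,0,0,-0.0247,0.0275,0,0.087],[0,0,0,0,0,0,0.087],[0,0,0,0,0,0,0.087]]]'
cat >> h.py <<'E'
def to(p,yaw):
    s=r.sense();R=s["ee_rot"];d=np.float64(p)-s["tcp_pos"];ph=np.degrees(np.arctan2(R[1,0],R[0,0]))
    t=(ph-(180+yaw)+180)%360-180
    a=np.radians(180+yaw);c,q=np.cos(a),np.sin(a);N=np.array([[c,q,0],[q,-c,0],[0,0,-1]])
    print("tcp",s["tcp_pos"],"turn z units",t/6,"then shift",N.T@d,"F",s["wrist_force"],"M",s["moment"],"w",s["gripper_width"]*.087,"t",s["time_s"],"Rz",R[:,2])
E
python3 -c "
from h import *
to((.5895,-.0725,.11),8.6)"
```

```text
time_s: 1.1
tcp_pos: [0.427, -0.3182, 0.2222]
ee_rot: [[-0.989, -0.148, -0.001], [-0.148, 0.989, 0.0], [0.001, 0.001, -1.0]]
wrist_force: [0.4, -0.0, -0.0]
gripper_width: 1.0
gripper_force: 0.0
time_s: 2.1
tcp_pos: [0.5892, -0.0721, 0.2217]
ee_rot: [[-0.989, -0.15, -0.002], [-0.15, 0.989, -0.0], [0.002, 0.0, -1.0]]
wrist_force: [-0.5, -0.2, -0.5]
gripper_width: 1.004
gripper_force: 0.0
tcp [ 0.5892 -0.0721  0.2217] turn z units 0.002154207927276275 then shift [-0.0002 -0.0005  0.1117] F [-0.4587 -0.159  -0.4794] M [ 0.0199 -0.0057 -0.0129] w 0.08733480740214652 t 2.1 Rz [-0.0019 -0.     -1.    ]
```

```bash
python3 -m handwheel '[[[0,0,0,0,0,0.04,0.07],[0,0,0,0,0,0.04,0.07],[0,0,0,0,0,0.04,0.07],[0,0,0,0,0,0.03,0.07],[0,0,0,0,0,0.02,0.07],[0,0,0,0,0,0.015,0.07],[0,0,0,0,0,0.01,0.07],[0,0,0,0,0,0,0.07],[0,0,0,0,0,0,0.07]]]'
python3 -m handwheel '[[[0,0,0,0,0,0,0.03],[0,0,0,0,0,0,0.03],[0,0,0,0,0,0,0.03],[0,0,0,0,0,0,0.03],[0,0,0,0,0,0,0.03],[0,0,0,0,0,0,0.03],[0,0,0,0,0,0,0.03],[0,0,0,0,0,0,0.03]]]'
python3 -c "
from h import *
to((.5895,-.0725,.025),8.6)"
```

```text
time_s: 3.0
tcp_pos: [0.5897, -0.0733, 0.0282]
ee_rot: [[-0.989, -0.148, 0.001], [-0.148, 0.989, -0.0], [-0.001, -0.0, -1.0]]
wrist_force: [0.8, -0.6, -0.3]
gripper_width: 0.801
gripper_force: 0.0
time_s: 3.8
tcp_pos: [0.5895, -0.0727, 0.0276]
ee_rot: [[-0.989, -0.149, 0.0], [-0.149, 0.989, 0.0], [-0.0, -0.0, -1.0]]
wrist_force: [-0.6, -0.3, 0.7]
gripper_width: 0.409
gripper_force: 30.0
tcp [ 0.5895 -0.0727  0.0276] turn z units -0.009945242478257418 then shift [-0.0001  0.0002  0.0026] F [-0.6037 -0.2512  0.7329] M [0.1364 0.0335 0.0482] w 0.03558738749505177 t 3.8 Rz [ 0.0001  0.     -1.    ]
```

```bash
python3 -m handwheel '[[[0,0,0,0,0,0.0006,0.03],[0,0,0,0,0,0.0006,0.03],[0,0,0,0,0,0,0.03],[0,0,0,0,0,0,0.03]]]'
for i in 1 2; do python3 -m handwheel '[[[0,0,0,0,0,0,0.03]]]'|grep -E 'force|tcp'; done
```

```text
time_s: 4.2
tcp_pos: [0.5894, -0.0727, 0.0267]
ee_rot: [[-0.989, -0.148, 0.0], [-0.148, 0.989, 0.0], [-0.0, 0.0, -1.0]]
wrist_force: [-1.1, 1.8, 4.7]
gripper_width: 0.409
gripper_force: 30.0
tcp_pos: [0.5895, -0.0727, 0.0266]
wrist_force: [-1.1, 1.8, 4.6]
gripper_force: 30.0
tcp_pos: [0.5895, -0.0727, 0.0266]
wrist_force: [-1.1, 1.6, 4.3]
gripper_force: 30.0
```

```bash
python3 -m handwheel '[[[0,0,0,0.001,0,0,0.03],[0,0,0,0.003,0,0,0.03],[0,0,0,0.004,0,0,0.03],[0,0,0,0.004,0,0,0.03],[0,0,0,0.004,0,0,0.03]]]' | grep -E 'force|tcp'; python3 -m handwheel '[[[0,0,0,0.004,0,0,0.03],[0,0,0,0.004,0,0,0.03]]]' | grep -E 'force|tcp'
```

```text
tcp_pos: [0.5747, -0.0752, 0.0269]
wrist_force: [5.0, 0.6, 2.8]
gripper_force: 30.0
tcp_pos: [0.5665, -0.0764, 0.0269]
wrist_force: [4.3, 0.9, 2.2]
gripper_force: 30.0
```

```bash
python3 -m handwheel '[[[0,0,0,0.004,0,0.0005,0.03],[0,0,0,0.004,0,0.0003,0.03],[0,0,0,0.004,0,0,0.03]]]' | grep -E 'force|tcp'; python3 -m handwheel '[[[0,0,0,0.004,0,0,0.03],[0,0,0,0.004,0,0,0.03]]]' | grep -E 'force|tcp'
```

```text
tcp_pos: [0.5557, -0.0781, 0.0266]
wrist_force: [5.5, 0.4, 4.8]
gripper_force: 30.0
tcp_pos: [0.5477, -0.0793, 0.0266]
wrist_force: [5.5, 1.4, 4.2]
gripper_force: 30.0
```

```bash
python3 -m handwheel '[[[0,0,0,0.004,0,0.0001,0.03],[0,0,0,0.004,0,0,0.03],[0,0,0,0.004,0,0,0.03]]]' | grep -E 'force|tcp'; python3 -m handwheel '[[[0,0,0,0.004,0,0.0001,0.03],[0,0,0,0.004,0,0,0.03],[0,0,0,0.004,0,0,0.03]]]' | grep -E 'force|tcp';python3 -m handwheel '[[[0,0,0,0.004,0,0,0.03],[0,0,0,0.004,0,0,0.03],[0,0,0,0.004,0,0,0.03]]]' | grep -E 'force|tcp'; python3 -m handwheel '[[[0,0,0,0.0015,0,0,0.03],[0,0,0,0,0,0,0.03],[0,0,0,0,0,0,0.03]]]' | grep -E 'force|tcp'
```

```text
tcp_pos: [0.536, -0.081, 0.0265]
wrist_force: [6.7, 0.6, 3.6]
gripper_force: 30.0
tcp_pos: [0.5243, -0.0828, 0.0265]
wrist_force: [6.1, 2.1, 4.2]
gripper_force: 30.0
tcp_pos: [0.5125, -0.0846, 0.0265]
wrist_force: [5.7, 0.2, 5.4]
gripper_force: 30.0
tcp_pos: [0.5106, -0.0848, 0.0264]
wrist_force: [5.7, -0.1, 5.4]
gripper_force: 30.0
```

Right-hand weight: drag about 6 N under roughly 8 N load, so it's likely the one that grips. Releasing it and going to the middle one.

```bash
python3 -m handwheel '[[[0,0,0,0,0,0,0.065],[0,0,0,0,0,0,0.065],[0,0,0,0,0,0,0.065],[0,0,0,0,0,0,0.065],[0,0,0,0,0,-0.02,0.065],[0,0,0,0,0,-0.03,0.065],[0,0,0,0,0,-0.03,0.065]]]'
python3 -c "
from h import *
to((.590,.037,.0275),2.0)"
```

```text
time_s: 7.5
tcp_pos: [0.5075, -0.0851, 0.1054]
ee_rot: [[-0.989, -0.148, -0.004], [-0.148, 0.989, -0.0], [0.004, 0.0, -1.0]]
wrist_force: [-0.2, 0.2, -0.7]
gripper_width: 0.743
gripper_force: 0.0
tcp [ 0.5075 -0.0851  0.1054] turn z units 1.0856838303339298 then shift [-0.0867  0.1191  0.0779] F [-0.2045  0.2139 -0.6626] M [ 0.0388 -0.0926  0.0379] w 0.06467654890464238 t 7.5 Rz [-0.0035 -0.0003 -1.    ]
```

```bash
python3 -m handwheel '[[[0,0,1.09,0,0,0,0.065],[0,0,0,-0.0289,0.0397,0,0.065],[0,0,0,-0.0289,0.0397,0,0.065],[0,0,0,-0.0289,0.0397,0,0.065],[0,0,0,0,0,0.03,0.065],[0,0,0,0,0,0.03,0.065],[0,0,0,0,0,0.012,0.065],[0,0,0,0,0,0.005,0.065],[0,0,0,0,0,0,0.065],[0,0,0,0,0,0,0.065]]]'
python3 -c "
from h import *
to((.590,.037,.0275),2.0)"
```

```text
time_s: 8.5
tcp_pos: [0.5922, 0.037, 0.0296]
ee_rot: [[-0.999, -0.035, 0.002], [-0.035, 0.999, 0.0], [-0.002, 0.0, -1.0]]
wrist_force: [0.6, 0.1, -0.3]
gripper_width: 0.747
gripper_force: 0.0
tcp [0.5922 0.037  0.0296] turn z units -0.00288576914836843 then shift [0.0022 0.     0.0021] F [ 0.6191  0.1158 -0.2996] M [-0.0578 -0.0515 -0.0249] w 0.065004592227357 t 8.5 Rz [ 0.0022  0.0004 -1.    ]
```

```bash
python3 -m handwheel '[[[0,0,0,0.002,0,0.002,0.065],[0,0,0,0,0,0,0.03],[0,0,0,0,0,0,0.03],[0,0,0,0,0,0,0.03],[0,0,0,0,0,0,0.03],[0,0,0,0,0,0,0.03],[0,0,0,0,0,0,0.03],[0,0,0,0,0,0,0.03]]]'
python3 -m handwheel '[[[0,0,0,0,0,0.0006,0.03],[0,0,0,0,0,0.0005,0.03],[0,0,0,0,0,0,0.03],[0,0,0,0,0,0,0.03]]]'
python3 -m handwheel '[[[0,0,0,0,0,0,0.03]]]'|grep -E 'force|tcp'
```

```text
time_s: 9.3
tcp_pos: [0.5894, 0.0371, 0.0264]
ee_rot: [[-0.999, -0.035, 0.0], [-0.035, 0.999, -0.0], [-0.0, -0.0, -1.0]]
wrist_force: [-0.3, -0.1, -0.3]
gripper_width: 0.411
gripper_force: 30.0
time_s: 9.7
tcp_pos: [0.5894, 0.0371, 0.0256]
ee_rot: [[-0.999, -0.035, 0.0], [-0.035, 0.999, 0.0], [-0.0, 0.0, -1.0]]
wrist_force: [-1.9, 0.4, 4.3]
gripper_width: 0.41
gripper_force: 30.0
tcp_pos: [0.5894, 0.0371, 0.0255]
wrist_force: [-0.8, 0.1, 3.6]
gripper_force: 30.0
```

```bash
python3 -m handwheel '[[[0,0,0,0.001,0,0.0003,0.03],[0,0,0,0.003,0,0.0003,0.03],[0,0,0,0.004,0,0.0001,0.03],[0,0,0,0.004,0,0,0.03],[0,0,0,0.004,0,0,0.03]]]' | grep -E 'force|tcp'; python3 -m handwheel '[[[0,0,0,0.004,0,0,0.03],[0,0,0,0.004,0,0,0.03]]]' | grep -E 'force|tcp'
```

```text
tcp_pos: [0.5741, 0.0368, 0.0252]
wrist_force: [3.5, 0.1, 5.3]
gripper_force: 30.0
tcp_pos: [0.5659, 0.0365, 0.0251]
wrist_force: [2.4, -0.1, 4.9]
gripper_force: 30.0
```

Drag about 2.4–3.5 N at 5 N press: glazed. I'll complete its stroke (24 of 80 mm done).

```bash
python3 -m handwheel '[[[0,0,0,0.004,0,0,0.03],[0,0,0,0.004,0,0,0.03],[0,0,0,0.004,0,0,0.03],[0,0,0,0.004,0,0,0.03]]]' | grep -E 'force|tcp'; python3 -m handwheel '[[[0,0,0,0.004,0,0,0.03],[0,0,0,0.004,0,0,0.03],[0,0,0,0.004,0,0,0.03],[0,0,0,0.004,0,0,0.03]]]' | grep -E 'force|tcp'; python3 -m handwheel '[[[0,0,0,0.004,0,0,0.03],[0,0,0,0.004,0,0,0.03],[0,0,0,0.004,0,0,0.03],[0,0,0,0.004,0,0,0.03]]]' | grep -E 'force|tcp'; python3 -m handwheel '[[[0,0,0,0.004,0,0,0.03],[0,0,0,0.004,0,0,0.03]]]' | grep -E 'force|tcp';  python3 -m handwheel '[[[0,0,0,0.0005,0,0,0.03],[0,0,0,0,0,0,0.03],[0,0,0,0,0,0,0.03]]]' | grep -E 'force|tcp'
```

```text
tcp_pos: [0.55, 0.036, 0.0251]
wrist_force: [3.4, 0.2, 4.6]
gripper_force: 30.0
tcp_pos: [0.5339, 0.0354, 0.0251]
wrist_force: [3.6, 0.0, 5.1]
gripper_force: 30.0
tcp_pos: [0.5179, 0.0348, 0.0251]
wrist_force: [3.9, -1.0, 6.1]
gripper_force: 30.0
tcp_pos: [0.51, 0.0346, 0.0251]
wrist_force: [3.5, -0.1, 4.7]
gripper_force: 30.0
tcp_pos: [0.509, 0.0345, 0.025]
wrist_force: [1.5, 0.6, 6.1]
gripper_force: 30.0
```

```bash
python3 -m handwheel '[[[0,0,0,0,0,0,0.065],[0,0,0,0,0,0,0.065],[0,0,0,0,0,0,0.065],[0,0,0,0,0,0,0.065],[0,0,0,0,0,-0.02,0.065],[0,0,0,0,0,-0.03,0.065],[0,0,0,0,0,-0.03,0.065],[0,0,0,0,0,0,0.065]]]'
python3 -c "
from h import *
to((.589,.130,.0275),2.0)"
```

```text
time_s: 13.0
tcp_pos: [0.5113, 0.0349, 0.1083]
ee_rot: [[-0.999, -0.036, 0.008], [-0.036, 0.999, 0.002], [-0.008, 0.002, -1.0]]
wrist_force: [-0.9, 0.9, -0.3]
gripper_width: 0.746
gripper_force: 0.0
tcp [0.5113 0.0349 0.1083] turn z units 0.005797301631218943 then shift [-0.081   0.0923  0.0808] F [-0.9411  0.9019 -0.2926] M [-0.0096 -0.0949 -0.0717] w 0.06494477630257775 t 13.0 Rz [ 0.0075  0.0021 -1.    ]
```

```bash
python3 -m handwheel '[[[0,0,0,-0.027,0.0308,0,0.065],[0,0,0,-0.027,0.0308,0,0.065],[0,0,0,-0.027,0.0308,0,0.065],[0,0,0,0,0,0.03,0.065],[0,0,0,0,0,0.03,0.065],[0,0,0,0,0,0.012,0.065],[0,0,0,0,0,0.005,0.065],[0,0,0,0,0,0,0.065],[0,0,0,0,0,0,0.065],[0,0,0,0,0,0,0.065]]]'
python3 -c "
from h import *
to((.589,.130,.0265),2.0)"
```

```text
time_s: 14.0
tcp_pos: [0.5875, 0.1297, 0.0291]
ee_rot: [[-0.999, -0.035, 0.003], [-0.035, 0.999, 0.001], [-0.003, 0.001, -1.0]]
wrist_force: [0.3, 0.3, -0.6]
gripper_width: 0.743
gripper_force: 0.0
tcp [0.5875 0.1297 0.0291] turn z units -0.001709200144167274 then shift [-0.0015  0.0002  0.0026] F [ 0.3496  0.336  -0.6458] M [-0.0131 -0.0492  0.0459] w 0.06467579682011952 t 14.0 Rz [ 0.0026  0.0012 -1.    ]
```

```bash
python3 -m handwheel '[[[0,0,0,-0.001,0,0.002,0.065],[0,0,0,0,0,0,0.03],[0,0,0,0,0,0,0.03],[0,0,0,0,0,0,0.03],[0,0,0,0,0,0,0.03],[0,0,0,0,0,0,0.03],[0,0,0,0,0,0,0.03],[0,0,0,0,0,0,0.03]]]'
python3 -m handwheel '[[[0,0,0,0,0,0.0006,0.03],[0,0,0,0,0,0.0005,0.03],[0,0,0,0,0,0,0.03],[0,0,0,0,0,0,0.03]]]'
python3 -m handwheel '[[[0,0,0,0,0,0,0.03]]]'|grep -E 'force|tcp'
```

```text
time_s: 14.8
tcp_pos: [0.5877, 0.1296, 0.0256]
ee_rot: [[-0.999, -0.035, 0.0], [-0.035, 0.999, 0.0], [-0.0, 0.0, -1.0]]
wrist_force: [0.6, 0.4, -0.1]
gripper_width: 0.411
gripper_force: 29.9
time_s: 15.2
tcp_pos: [0.5877, 0.1295, 0.0248]
ee_rot: [[-0.999, -0.035, 0.0], [-0.035, 0.999, 0.0], [-0.0, 0.0, -1.0]]
wrist_force: [-0.9, 0.3, 3.5]
gripper_width: 0.41
gripper_force: 29.9
tcp_pos: [0.5877, 0.1295, 0.0247]
wrist_force: [-0.7, 0.8, 3.2]
gripper_force: 29.9
```

```bash
python3 -m handwheel '[[[0,0,0,0.001,0,0.0004,0.03],[0,0,0,0.003,0,0.0003,0.03],[0,0,0,0.004,0,0.0001,0.03],[0,0,0,0.004,0,0,0.03],[0,0,0,0.004,0,0,0.03]]]' | grep -E 'force|tcp'; python3 -m handwheel '[[[0,0,0,0.004,0,0,0.03],[0,0,0,0.004,0,0,0.03]]]' | grep -E 'force|tcp'
```

```text
tcp_pos: [0.5723, 0.1293, 0.0243]
wrist_force: [2.8, 0.6, 4.8]
gripper_force: 29.9
tcp_pos: [0.5642, 0.129, 0.0242]
wrist_force: [3.8, 0.6, 5.0]
gripper_force: 29.9
```

```bash
python3 -m handwheel '[[[0,0,0,0.004,0,0,0.03],[0,0,0,0.004,0,0,0.03],[0,0,0,0.004,0,0,0.03],[0,0,0,0.004,0,0,0.03]]]' | grep -E 'force|tcp'; python3 -m handwheel '[[[0,0,0,0.004,0,0,0.03],[0,0,0,0.004,0,0,0.03],[0,0,0,0.004,0,0,0.03],[0,0,0,0.004,0,0,0.03]]]' | grep -E 'force|tcp'; python3 -m handwheel '[[[0,0,0,0.004,0,0,0.03],[0,0,0,0.004,0,0,0.03],[0,0,0,0.004,0,0,0.03],[0,0,0,0.004,0,0,0.03]]]' | grep -E 'force|tcp'; python3 -m handwheel '[[[0,0,0,0.004,0,0,0.03],[0,0,0,0.004,0,0,0.03]]]' | grep -E 'force|tcp';  python3 -m handwheel '[[[0,0,0,0.0005,0,0,0.03],[0,0,0,0,0,0,0.03],[0,0,0,0,0,0,0.03]]]' | grep -E 'force|tcp'
```

```text
tcp_pos: [0.5481, 0.1285, 0.0242]
wrist_force: [3.6, 0.0, 6.2]
gripper_force: 29.9
tcp_pos: [0.5321, 0.1279, 0.0242]
wrist_force: [3.4, 0.9, 5.1]
gripper_force: 29.9
tcp_pos: [0.5162, 0.1274, 0.0242]
wrist_force: [2.9, -0.3, 5.3]
gripper_force: 29.9
tcp_pos: [0.5081, 0.1271, 0.0242]
wrist_force: [2.5, -0.2, 4.6]
gripper_force: 29.9
tcp_pos: [0.5073, 0.127, 0.0241]
wrist_force: [2.2, 1.1, 6.4]
gripper_force: 29.9
```

```bash
python3 -m handwheel '[[[0,0,0,0,0,0,0.065],[0,0,0,0,0,0,0.065],[0,0,0,0,0,0,0.065],[0,0,0,0,0,0,0.065],[0,0,0,0,0,-0.02,0.065],[0,0,0,0,0,-0.03,0.065],[0,0,0,0,0,-0.03,0.065],[0,0,0,0,0,0,0.065],[0,0,0,0,0,0,0.065],[0,0,0,0,0,0,0.065]]]'
python3 -c "
from h import *
to((.5106,-.0848,.0272),8.6)"
```

```text
time_s: 18.7
tcp_pos: [0.5062, 0.1262, 0.1026]
ee_rot: [[-0.999, -0.034, -0.002], [-0.034, 0.999, -0.001], [0.002, -0.001, -1.0]]
wrist_force: [-0.1, 0.2, -0.1]
gripper_width: 0.745
gripper_force: 0.0
tcp [0.5062 0.1262 0.1026] turn z units -1.10557811028292 then shift [ 0.0272 -0.2093  0.0754] F [-0.1223  0.2124 -0.0756] M [-0.0287  0.0028 -0.0059] w 0.06482439208166241 t 18.7 Rz [-0.0023 -0.0009 -1.    ]
```

The other two drag about 3.2 N at the same press, so the right-hand weight is the one that grips. Fetching it.

```bash
python3 -m handwheel '[[[0,0,-1.1,0,0,0,0.065],[0,0,0,0.0054,-0.0418,0,0.065],[0,0,0,0.0054,-0.0418,0,0.065],[0,0,0,0.0054,-0.0418,0,0.065],[0,0,0,0.0054,-0.0418,0,0.065],[0,0,0,0.0054,-0.0418,0,0.065],[0,0,0,0,0,0.03,0.065],[0,0,0,0,0,0.03,0.065],[0,0,0,0,0,0.01,0.065],[0,0,0,0,0,0.004,0.065],[0,0,0,0,0,0,0.065],[0,0,0,0,0,0,0.065]]]'
python3 -c "
from h import *
to((.5106,-.0848,.0265),8.6)
import cv2
cv2.imwrite('pics/s1.png',cams.capture('scene')[:,:,::-1])"
```

```text
time_s: 19.9
tcp_pos: [0.5126, -0.0836, 0.0306]
ee_rot: [[-0.989, -0.15, 0.002], [-0.15, 0.989, 0.0], [-0.002, -0.0, -1.0]]
wrist_force: [-0.4, -0.4, 0.2]
gripper_width: 0.744
gripper_force: 0.0
tcp [ 0.5126 -0.0836  0.0306] turn z units 0.008270383841932016 then shift [ 0.0021 -0.0009  0.0041] F [-0.4076 -0.4171  0.1714] M [-0.0266 -0.0316 -0.018 ] w 0.06469830431847523 t 19.9 Rz [ 0.0018  0.     -1.    ]
```

View pics/s1.png

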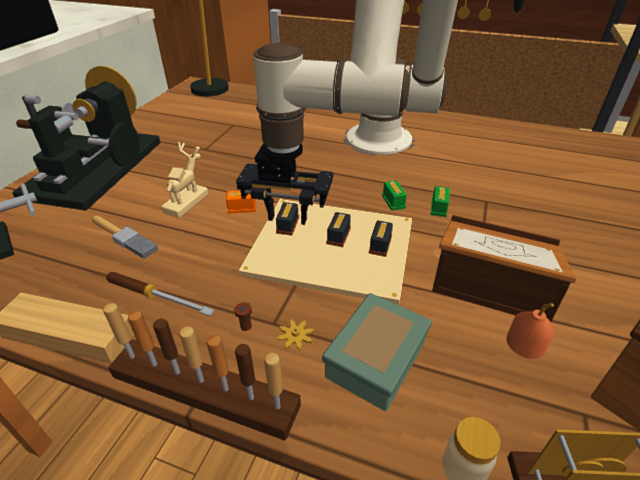

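All three stand on the board and nothing else has moved; the gripper straddles the right-hand weight at (287,218). Gripping and lifting.

```bash
python3 -m handwheel '[[[0,0,0,0.002,-0.001,0.003,0.065],[0,0,0,0,0,0,0.03],[0,0,0,0,0,0,0.03],[0,0,0,0,0,0,0.03],[0,0,0,0,0,0,0.03],[0,0,0,0,0,0,0.03],[0,0,0,0,0,0,0.03],[0,0,0,0,0,0,0.03]]]'
python3 -m handwheel '[[[0,0,0,0,0,-0.005,0.03],[0,0,0,0,0,-0.02,0.03],[0,0,0,0,0,-0.04,0.03],[0,0,0,0,0,-0.045,0.03],[0,0,0,0,0,-0.04,0.03],[0,0,0,0,0,-0.02,0.03],[0,0,0,0,0,0,0.03],[0,0,0,0,0,0,0.03],[0,0,0,0,0,0,0.03],[0,0,0,0,0,0,0.03]]]'
cat >> h.py <<'E'
def to6(p,xd,n):
    xd=np.float64(xd);n=np.float64(n);n/=np.linalg.norm(n);x=xd-n*(n@xd);x/=np.linalg.norm(x)
    N=np.c_[-x,np.cross(-n,-x),-n];s=r.sense();R=s["ee_rot"];d=np.float64(p)-s["tcp_pos"]
    v=cv2.Rodrigues(R.T@N)[0].ravel()
    print("tcp",s["tcp_pos"],"rot units",np.degrees(v)/6,"shift now-axes",R.T@d,"target-axes",N.T@d,"F",s["wrist_force"],"Fn",n@s["wrist_force"],"w",s["gripper_width"]*.087,"t",s["time_s"])
E
python3 - <<'E'
from h import *
n=np.array([-.409,.020,.912]);D=np.array([.518,.360,.0840])
to6(D+n*.07,(.911,-.045,.41),n)
E
```

```text
time_s: 20.75
tcp_pos: [0.5099, -0.0852, 0.0267]
ee_rot: [[-0.989, -0.149, 0.0], [-0.149, 0.989, 0.0], [-0.0, 0.0, -1.0]]
wrist_force: [1.5, 0.4, -0.1]
gripper_width: 0.41
gripper_force: 30.0
time_s: 21.75
tcp_pos: [0.5087, -0.0854, 0.1945]
ee_rot: [[-0.989, -0.149, -0.004], [-0.149, 0.989, -0.0], [0.004, 0.0, -1.0]]
wrist_force: [0.1, 0.5, -3.9]
gripper_width: 0.412
gripper_force: 30.0
tcp [ 0.5087 -0.0854  0.1945] rot units [ 0.3989 -4.0597  1.8717] shift now-axes [-0.0477  0.4446  0.0467] target-axes [0.0568 0.4453 0.0258] F [ 0.0605  0.4617 -3.8585] Fn -3.5354460188355374 w 0.03584314329062551 t 21.75
```

```bash
python3 -m handwheel '[[[0,0,0,-0.0043,0.0404,0,0.03],[0,0,0,-0.0043,0.0404,0,0.03],[0,0,0,-0.0043,0.0404,0,0.03],[0,0,0,-0.0043,0.0404,0,0.03],[0,0,0,-0.0043,0.0404,0,0.03],[0,0,0,-0.0043,0.0404,0,0.03],[0,0,0,-0.0043,0.0404,0,0.03],[0,0,0,-0.0043,0.0404,0,0.03],[0,0,0,-0.0043,0.0404,0,0.03],[0,0,0,-0.0043,0.0404,0,0.03],[0,0,0,-0.0043,0.0404,0,0.03]]]'
python3 -m handwheel '[[[0.1,-1.015,0.468,0,0,0,0.03],[0.1,-1.015,0.468,0,0,0,0.03],[0.1,-1.015,0.468,0,0,0,0.03],[0.1,-1.015,0.468,0,0,0,0.03],[0,0,0,0,0,0,0.03],[0,0,0,0,0,0,0.03],[0,0,0,0,0,0,0.03],[0,0,0,0,0,0,0.03]]]'
python3 - <<'E'
from h import *
n=np.array([-.409,.020,.912]);D=np.array([.518,.360,.0840])
to6(D+n*.02,(.911,-.045,.41),n)
E
```

```text
time_s: 22.85
tcp_pos: [0.4895, 0.3625, 0.1949]
ee_rot: [[-0.989, -0.15, -0.002], [-0.15, 0.989, -0.002], [0.002, -0.002, -1.0]]
wrist_force: [1.2, -0.6, -3.9]
gripper_width: 0.411
gripper_force: 30.0
time_s: 23.65
tcp_pos: [0.4944, 0.3609, 0.2005]
ee_rot: [[-0.915, 0.045, 0.4], [0.042, 0.999, -0.018], [-0.4, 0.0, -0.916]]
wrist_force: [-0.5, 0.0, -2.9]
gripper_width: 0.408
gripper_force: 30.0
tcp [0.4944 0.3609 0.2005] rot units [ 0.0189 -0.0968  0.0353] shift now-axes [0.0252 0.0001 0.0962] target-axes [0.0262 0.0002 0.0959] F [-0.5267  0.0427 -2.9494] Fn -2.474252708279558 w 0.03550760444665225 t 23.65
```

```bash
python3 -m handwheel '[[[0,-0.08,0.03,0.013,0,0,0.03],[0,0,0,0.013,0,0.015,0.03],[0,0,0,0,0,0.03,0.03],[0,0,0,0,0,0.025,0.03],[0,0,0,0,0,0.01,0.03],[0,0,0,0,0,0,0.03],[0,0,0,0,0,0,0.03],[0,0,0,0,0,0,0.03],[0,0,0,0,0,0,0.03],[0,0,0,0,0,0,0.03]]]'
python3 - <<'E'
from h import *
n=np.array([-.409,.020,.912]);D=np.array([.518,.360,.0840])
to6(D+n*.0122,(.911,-.045,.41),n)
cv2.imwrite('pics/s2.png',cv2.resize(cams.capture('scene')[130:330,400:620,::-1],None,fx=3,fy=3,interpolation=cv2.INTER_CUBIC))
E
```

```text
time_s: 24.65
tcp_pos: [0.5142, 0.357, 0.1334]
ee_rot: [[-0.93, 0.026, 0.366], [0.023, 1.0, -0.013], [-0.366, -0.004, -0.931]]
wrist_force: [-0.3, -0.8, -4.5]
gripper_width: 0.411
gripper_force: 30.0
tcp [0.5142 0.357  0.1334] rot units [ 0.0535 -0.4533  0.221 ] shift now-axes [0.0152 0.0034 0.0352] target-axes [0.017  0.0032 0.0344] F [-0.3223 -0.7565 -4.5435] Fn -4.028157337969012 w 0.03575509752419376 t 24.65
```

View pics/s2.png

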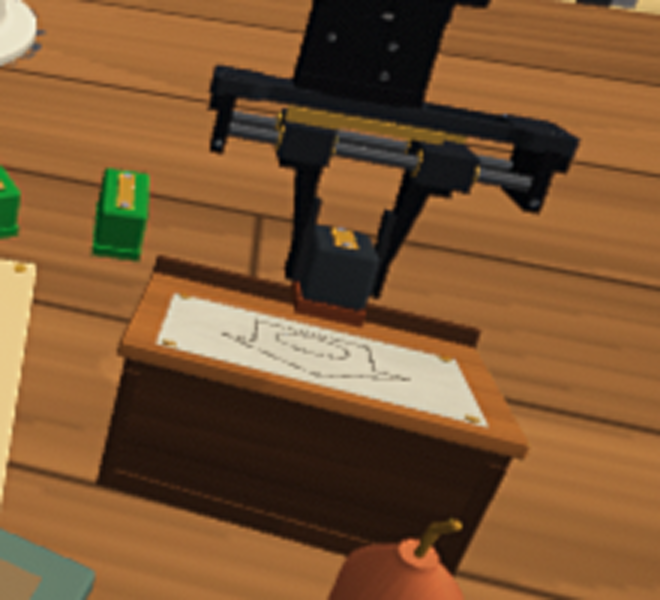

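```bash
python3 -m handwheel '[[[0.027,-0.227,0.11,0,0,0,0.03],[0.027,-0.227,0.11,0,0,0,0.03],[0,0,0,0.008,0.0016,0.008,0.03],[0,0,0,0.009,0.0016,0.008,0.03],[0,0,0,0,0,0,0.03],[0,0,0,0,0,0,0.03],[0,0,0,0,0,0,0.03],[0,0,0,0,0,0,0.03],[0,0,0,0,0,0,0.03],[0,0,0,0,0,0,0.03]]]'
python3 - <<'E'
from h import *
n=np.array([-.409,.020,.912]);D=np.array([.518,.360,.0840])
to6(D+n*.0122,(.911,-.045,.41),n)
E
```

```text
time_s: 25.7
tcp_pos: [0.5185, 0.3582, 0.1297]
ee_rot: [[-0.931, 0.032, 0.363], [0.028, 0.999, -0.017], [-0.363, -0.005, -0.932]]
wrist_force: [0.0, 0.0, -4.3]
gripper_width: 0.411
gripper_force: 30.0
tcp [0.5185 0.3582 0.1297] rot units [ 0.0152 -0.4778  0.1712] shift now-axes [0.0177 0.0021 0.0302] target-axes [0.0192 0.0018 0.0292] F [ 0.0174  0.0142 -4.3343] Fn -3.960889552262808 w 0.03576693685168276 t 25.7
```

```bash
python3 -c "
from h import *
print(r.sense()['joints'],r.sense()['effort'])"
```

```text
[  55.3858   20.3781  -31.7613   36.2932  -31.3818 -177.4043] [  0.004  -35.9196  16.3417   3.1171  -0.0006   0.0139]
```

Joint 6 is at its limit (-177.4°). The weight is symmetric, so I'll lift and turn it half round about the tool axis, testing the direction first.

```bash
python3 -m handwheel '[[[0,0,0,0,0,-0.02,0.03],[0,0,0,0,0,-0.03,0.03],[0,0,0,0,0,-0.01,0.03],[0,0,1.4,0,0,0,0.03],[0,0,1.4,0,0,0,0.03],[0,0,0,0,0,0,0.03],[0,0,0,0,0,0,0.03]]]'
python3 -c "
from h import *
print(r.sense()['joints'])"
```

```text
time_s: 26.4
tcp_pos: [0.5164, 0.3504, 0.1995]
ee_rot: [[-0.909, 0.274, 0.315], [0.289, 0.957, -0.0], [-0.302, 0.091, -0.949]]
wrist_force: [-0.1, -0.6, -4.8]
gripper_width: 0.413
gripper_force: 30.0
[  55.5424   16.1763  -21.9291   22.186   -43.464  -177.4239]
```

```bash
python3 -m handwheel '[[[0,0,-1.4,0,0,0,0.03],[0,0,-1.4,0,0,0,0.03],[0,0,-1.4,0,0,0,0.03],[0,0,-1.4,0,0,0,0.03],[0,0,0,0,0,0,0.03],[0,0,0,0,0,0,0.03]]]'
python3 - <<'E'
from h import *
print(r.sense()['joints'])
n=np.array([-.409,.020,.912]);D=np.array([.518,.360,.0840])
to6(D+n*.08,(.911,-.045,.41),n)
to6(D+n*.08,(-.911,.045,-.41),n)
E
```

```text
time_s: 27.0
tcp_pos: [0.5157, 0.3505, 0.199]
ee_rot: [[-0.909, -0.273, 0.314], [-0.287, 0.958, -0.001], [-0.301, -0.091, -0.949]]
wrist_force: [0.2, 0.6, -3.8]
gripper_width: 0.411
gripper_force: 30.0
[  55.608    16.1772  -21.9848   22.1675  -43.4808 -143.9887]
tcp [0.5157 0.3505 0.199 ] rot units [ 0.3032 -0.9492  3.2204] shift now-axes [0.037  0.0228 0.0303] target-axes [0.0454 0.0096 0.0257] F [ 0.2199  0.6283 -3.772 ] Fn -3.5184087775588972 w 0.035770089389635155 t 27.0
tcp [0.5157 0.3505 0.199 ] rot units [  1.3432   0.4291 -26.7439] shift now-axes [0.0371 0.0228 0.0303] target-axes [-0.0454 -0.0096  0.0256] F [ 0.2199  0.6283 -3.772 ] Fn -3.5184087775588972 w 0.035770089389635155 t 27.0
```

```bash
python3 -m handwheel '[[[0.07,0.0225,-1.4,0,0,0,0.03],[0.07,0.0225,-1.4,0,0,0,0.03],[0.07,0.0225,-1.4,0,0,0,0.03],[0.07,0.0225,-1.4,0,0,0,0.03],[0.07,0.0225,-1.4,0,0,0,0.03],[0.07,0.0225,-1.4,0,0,0,0.03],[0.07,0.0225,-1.4,0,0,0,0.03],[0.07,0.0225,-1.4,0,0,0,0.03],[0.07,0.0225,-1.4,0,0,0,0.03],[0.07,0.0225,-1.4,0,0,0,0.03]]]'
python3 -m handwheel '[[[0.07,0.0225,-1.4,0,0,0,0.03],[0.07,0.0225,-1.4,0,0,0,0.03],[0.07,0.0225,-1.4,0,0,0,0.03],[0.07,0.0225,-1.4,0,0,0,0.03],[0.07,0.0225,-1.4,0,0,0,0.03],[0.07,0.0225,-1.4,0,0,0,0.03],[0.07,0.0225,-1.4,0,0,0,0.03],[0.07,0.0225,-1.4,0,0,0,0.03],[0.07,0.0225,-1.4,0,0,0,0.03],[0,0,0,0,0,0,0.03],[0,0,0,0,0,0,0.03],[0,0,0,0,0,0,0.03]]]'
python3 - <<'E'
from h import *
print(r.sense()['joints'])
n=np.array([-.409,.020,.912]);D=np.array([.518,.360,.0840])
to6(D+n*.03,(-.911,.045,-.41),n)
E
```

```text
time_s: 28.0
tcp_pos: [0.516, 0.3508, 0.1995]
ee_rot: [[0.162, -0.92, 0.358], [-0.98, -0.193, -0.053], [0.118, -0.342, -0.932]]
wrist_force: [-0.1, -0.4, -3.6]
gripper_width: 0.409
gripper_force: 30.0
time_s: 29.2
tcp_pos: [0.5162, 0.3509, 0.1998]
ee_rot: [[0.91, -0.064, 0.409], [-0.061, -0.998, -0.019], [0.41, -0.007, -0.912]]
wrist_force: [-1.1, 0.1, -3.9]
gripper_width: 0.411
gripper_force: 30.0
[ 56.8098  14.9496 -28.9157  34.5041 -38.5616   3.5468]
tcp [0.5162 0.3509 0.1998] rot units [-0.0057 -0.001  -0.153 ] shift now-axes [-0.0464 -0.0084  0.0762] target-axes [-0.0462 -0.0092  0.0762] F [-1.0718  0.1083 -3.9234] Fn -3.138507561947054 w 0.03576042194008844 t 29.2
```

```bash
python3 -m handwheel '[[[0,0,-0.15,0,0,0,0.03],[0,0,0,-0.023,-0.0046,0.01,0.03],[0,0,0,-0.023,-0.0046,0.02,0.03],[0,0,0,0,0,0.026,0.03],[0,0,0,0,0,0.015,0.03],[0,0,0,0,0,0.005,0.03],[0,0,0,0,0,0,0.03],[0,0,0,0,0,0,0.03],[0,0,0,0,0,0,0.03],[0,0,0,0,0,0,0.03],[0,0,0,0,0,0,0.03]]]'
python3 - <<'E'
from h import *
n=np.array([-.409,.020,.912]);D=np.array([.518,.360,.0840])
to6(D+n*.0122,(-.911,.045,-.41),n)
E
```

```text
time_s: 30.3
tcp_pos: [0.5059, 0.3609, 0.1124]
ee_rot: [[0.911, -0.047, 0.41], [-0.043, -0.999, -0.018], [0.41, -0.001, -0.912]]
wrist_force: [-0.5, -0.1, -4.8]
gripper_width: 0.414
gripper_force: 30.0
tcp [0.5059 0.3609 0.1124] rot units [-0.0176 -0.0079  0.0203] shift now-axes [-0.0006  0.0004  0.0187] target-axes [-0.0005  0.0003  0.0187] F [-0.5057 -0.1108 -4.7668] Fn -4.143898426944048 w 0.0359915592464099 t 30.3
```

```bash
python3 -m handwheel '[[[0,0,0,0,0,0.006,0.03],[0,0,0,0,0,0.005,0.03],[0,0,0,0,0,0.003,0.03],[0,0,0,0,0,0.001,0.03],[0,0,0,0,0,0,0.03],[0,0,0,0,0,0,0.03],[0,0,0,0,0,0,0.03]]]' | grep -E 'force|tcp'
for i in 1 2; do python3 -m handwheel '[[[0,0,0,0,0,0.001,0.03],[0,0,0,0,0,0,0.03],[0,0,0,0,0,0,0.03]]]' | grep -E 't_force|tcp'; done
```

```text
tcp_pos: [0.5121, 0.3604, 0.0982]
wrist_force: [-0.3, 0.8, -4.8]
gripper_force: 30.0
tcp_pos: [0.5124, 0.3602, 0.0971]
wrist_force: [0.3, -0.5, -3.6]
tcp_pos: [0.5128, 0.3601, 0.0961]
wrist_force: [0.4, -0.9, -3.8]
```

```bash
for i in 1 2; do python3 -m handwheel '[[[0,0,0,0,0,0.001,0.03],[0,0,0,0,0,0,0.03],[0,0,0,0,0,0,0.03]]]' | grep -E 't_force|tcp'; done
```

```text
tcp_pos: [0.5133, 0.3603, 0.0954]
wrist_force: [-0.5, 0.5, -4.4]
tcp_pos: [0.5137, 0.3603, 0.0947]
wrist_force: [-2.1, -0.1, -0.9]
```

```bash
python3 -m handwheel '[[[0,0,0,0,0,0.0008,0.03],[0,0,0,0,0,0,0.03],[0,0,0,0,0,0,0.03]]]'; python3 - <<'E'
from h import *
n=np.array([-.409,.020,.912]);D=np.array([.518,.360,.0840])
to6(D+n*.0122,(-.911,.045,-.41),n);print(r.sense()["moment"])
E
```

```text
time_s: 32.5
tcp_pos: [0.514, 0.3603, 0.094]
ee_rot: [[0.911, -0.047, 0.41], [-0.043, -0.999, -0.019], [0.41, -0.0, -0.912]]
wrist_force: [-4.2, -0.4, 2.1]
gripper_width: 0.407
gripper_force: 30.0
tcp [0.514  0.3603 0.094 ] rot units [-0.01   -0.0055  0.0226] shift now-axes [-0.0004  0.0001 -0.0014] target-axes [-0.0004  0.0001 -0.0014] F [-4.1557 -0.368   2.0635] Fn 3.5752134820821166 w 0.03539494695993951 t 32.5
[-0.2628  2.0028 -0.1412]
```

```bash
python3 -m handwheel '[[[0,0,0,0,0,0,0.065],[0,0,0,0,0,0,0.065],[0,0,0,0,0,0,0.065],[0,0,0,0,0,0,0.065],[0,0,0,0,0,0,0.065],[0,0,0,0,0,-0.01,0.065],[0,0,0,0,0,-0.03,0.065],[0,0,0,0,0,-0.04,0.065],[0,0,0,0,0,-0.04,0.065],[0,0,0,0,0,-0.03,0.065],[0,0,0,0,0,0,0.065],[0,0,0,0,0,0,0.065]]]'; python3 - <<'E'
from h import *
t=cams.capture('top')[:,:,::-1];s=cams.capture('scene')[:,:,::-1]
c=np.hstack([cv2.resize(t[180:370,110:380],(400,281),interpolation=cv2.INTER_CUBIC),cv2.resize(s[150:330,230:590],(400,200),interpolation=cv2.INTER_CUBIC)[:200] if 0 else cv2.resize(s[150:340,320:590],(400,281),interpolation=cv2.INTER_CUBIC)])
cv2.imwrite('pics/f.png',c)
E
```

```text
time_s: 33.7
tcp_pos: [0.4523, 0.3632, 0.2309]
ee_rot: [[0.911, -0.047, 0.41], [-0.043, -0.999, -0.018], [0.41, -0.001, -0.912]]
wrist_force: [-0.5, -0.1, 0.0]
gripper_width: 0.749
gripper_force: 0.0
```

View pics/f.png

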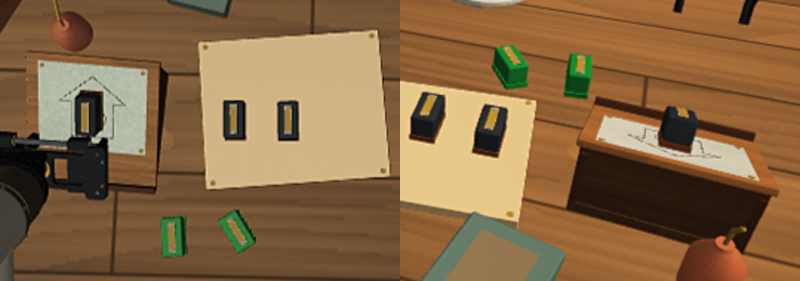

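The gripping weight stands on the drawing and the two slippery ones are on the board. I'll wait a second, check for creep, and compare with the expected spot.

```bash
python3 -c "
from h import *
np.save('/tmp/a.npy',cams.capture('scene'))"
python3 -m handwheel '[[[0,0,0,0,0,0,0.065],[0,0,0,0,0,-0.02,0.065],[0,0,0,0,0,-0.02,0.065],[0,0,0,0,0,0,0.065],[0,0,0,0,0,0,0.065],[0,0,0,0,0,0,0.065],[0,0,0,0,0,0,0.065],[0,0,0,0,0,0,0.065],[0,0,0,0,0,0,0.065],[0,0,0,0,0,0,0.065]]]'|head -2; python3 - <<'E'
from h import *
a=np.load('/tmp/a.npy');b=cams.capture('scene');w=np.s_[215:265,490:550]
print("diff",np.abs(a[w].astype(int)-b[w]).max())
n=np.array([-.409,.020,.912]);n/=np.linalg.norm(n);x=np.array([.911,-.045,.41]);D=np.array([.518,.360,.0822])
o=[]
for nm,im,(x0,y0,w_,h_) in(("top",cams.capture('top'),(145,215,60,80)),("scene",b,(485,205,70,80))):
    q=np.array([np.r_[D+n*.041+s*x*.0218,1] for s in(-1,1)])@P(nm).T;q=q[:,:2]/q[:,2:]
    c=cv2.resize(im[y0:y0+h_,x0:x0+w_,::-1],(w_*6,h_*6),interpolation=cv2.INTER_CUBIC).copy()
    for p in q: cv2.circle(c,tuple(int(v) for v in (p-(x0,y0)+.5)*6),5,(0,0,255),1)
    o.append(c)
cv2.imwrite('pics/g.png',np.hstack(o))
E
```

```text
time_s: 34.85
tcp_pos: [0.4363, 0.3637, 0.2667]
diff 4
```

View pics/g.png

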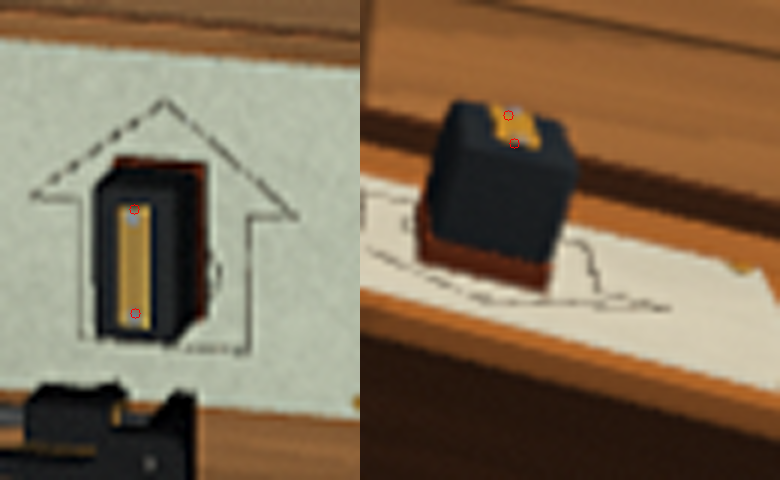

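The strip screws sit within a pixel or so of the spot predicted for the drawing's middle. The weight is flat and hasn't crept, so I'm handing in.

```bash
python3 -c "
from station import r
print(r.finish_job())"
```

```text
the job is handed in; nothing more can be done
None
```

The job is handed in: the weight that grips (right-hand, about 6 N drag against about 3 N for the other two) lies flat and still on the middle of the drawing, the two glazed ones stand on the board, and I saw nothing else disturbed.

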